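# Tea break: shut the stationery roll-top, open the cup roll-top

### The arm

A 6-joint arm with a two-finger parallel gripper is mounted at the origin on the work surface; the furniture and walls round the work are solid. World frame = base frame: x ahead of the robot, y to its left, z up, the work surface at z = 0. Lengths are in mm, angles in rad, forces in N, time in s.
With the tool pointing down it reaches from about 350 to 775 mm from the base axis. Payload 7.3 kg.
Tool frame: the origin (TCP) lies between the finger pads; the fingertips stand bot.tip_extent ahead of it and the grasp point (between the pads) lies 6 mm ahead of it (bot.tip_extent is the distance from the TCP to the fingertips, in mm); x points along the fingers, y is the direction in which the jaws open and shut, and the axes are right-handed (so a half turn about x gives the same grasp; the last joint's range is limited). The gripper opens to 92 mm and grips with 3 to 60 N. Pads are 19 mm wide; open, the fingers measure 130 mm over their backs; the gripper's body (75 mm by 190 mm) begins 47 mm behind the grasp point.
Start: joints at [-1.386, 0.342, 1.524, -0, 1.275, -0.146], TCP at [170.542, -496.546, 251.741] pointing down, gripper open.
Joint ranges: [-2.53, 2.53], [-0.77, 2.02], [0.04, 2.7], [-1, 4.14], [0.28, 2.66], [-3.11, 3.11]. Speed limits (rad/s): [2.57, 2.57, 3.14, 3.14, 3.14, 3.14].

### API

Orientations are given as [roll, pitch, yaw] about the fixed x, y, z axes, in that order (R = Rz(yaw) Ry(pitch) Rx(roll)).
In Python, from plant import bot, capture, workorder gives the robot as it stands. The module is installed in compiled form; this text tells all that it offers.
- The arm moves only by the shell command python3 -m crank 'ROWS'. ROWS is JSON, a list of rows, each an object with "linear": the shift along the tool's x, y, z in cm, a list of three; "delta_rot": the turn, a rotation vector about the tool's x, y, z in degrees, a list of three; "fingers": the opening, from 0 (shut) to 1 (fully open). In form: [{"linear": [x, y, z], "delta_rot": [wx, wy, wz], "fingers": fingers}, ...]. A call has exactly 5 rows; each row shifts and turns the commanded pose from where the row before left it, along the tool's axes as they then stand; what a row does not reach is not made up. A row lasts 1/10 s, in which the tool goes at most 50 mm and 8.59 degrees, less where a joint would pass 70% of its speed; a pose out of reach is approached as far as the arm can. A call with a gripper value outside its range is refused whole. The fingers move at their own pace and stop on an object; the grip force is fixed at half the most. Time passes only in rows, so rows that do not move let the fingers close, or fill a call up. It gives the time, the measured TCP pose, the force and the opening at its end, in the units of the state.
- bot.get_obs(): the state, without advancing time (a new reading comes with each control period).
- capture(name): name is "scene" or "top" or "wrist"; returns a dict with "image" (480x640x3 uint8, blue, green, red), "mtx" (3x3 intrinsics, pixels), "pose" (4x4, takes a point from camera to world coordinates). Camera axes: x right, y down, z forward; pixel columns grow to the right and rows downward; lengths in mm; the calibration is good to about 2 mm. A picture is of the moment at which its call begins. There is no depth.
- workorder.close_job(): hands the job in, once; it reports no verdict.
The state is a dict: "time": time; "joint_positions": joint angles; "dq": joint speeds; "tau": joint torques, N m; "tool_pos": TCP position; "tcp_rot": TCP orientation; "contact_force": force on the tool from outside, world axes, zero at the start; "moment": the same for the moment, N m; "grip_width": finger opening in mm.
Only numpy, scipy, OpenCV 4.12 (cv2) and the standard library are available. Lean on these libraries where they do the work, as an engineer would, in place of code of your own. Each camera call takes 0.05 s, during which the arm holds its last target. There are 200 camera calls.

### The job

Two wooden roll-top stores of the same kind but of different width stand on the desk, each with a slatted door that rolls back along a curved track. It is tea time: roll the door of the narrow store, left open over the stationery, fully shut, and roll the door of the wide store fully open so that the teacups in it can be reached.

Things in the scene. Friction and masses are not known exactly. Their poses are not given: they have to be found in the camera images.
- narrow_store: Narrow roll-top store, wood, fixed: 130 mm wide (y), 159 high, x from -80 (front wall, 113 high) to +119 mm. Origin: on the desk, midway between the sides; x points from front (robot side) to back, z up. Its door turns about a line along y at x = 0, z = 40 mm (the track's axis). The side cheeks, 110 mm apart, reach 119 mm from that axis. An eraser and a memory stick lie inside.
- wide_store: Wide roll-top store, fixed: like the narrow one in every size and in its frame, but 200 mm wide, cheeks 180 mm apart. Two small teacups stand inside, hidden while it is shut.
- narrow_handle (a point): Middle of the narrow door's handle: an aluminium fin along y, 10 mm thick, 60 mm long, standing radially out of the slats from 108 to 138 mm from the track's axis; this point is 123 mm from it. Seen from that axis the fin's elevation above the front horizontal is 0.96 rad (55 degrees) + the joint value. A fixed hood, 117 mm from the axis, begins at 130 degrees.
- wide_handle (a point): Middle of the wide door's handle: the same fin but 90 mm long.
- narrow_door (a joint): Door of the narrow store: turn about its track's axis in rad; 0 = shut on the front wall, 1.0 = fully open (stop), the fin having passed over the top towards the back. It stays where it is left; moving it takes about 2 to 4 N along the track at the fin. Starts open, 0.75 to 0.95.
- wide_door (a joint): Door of the wide store: same meaning, range and stiffness. Starts shut or almost so, 0 to 0.1.

How it is judged (in metres and radians):
At the end, for the whole second after the job is handed in: The narrow store's door is shut to within 0.1 rad (about 12 mm at the fin) and the wide store's door is open to within 0.1 rad of its stop at 1.0, both at rest (value of joint narrow_door below 0.1 rad and value of joint wide_door above 0.9 rad and velocity of joint narrow_door between -0.05 and 0.05 rad/s and velocity of joint wide_door between -0.05 and 0.05 rad/s); the robot touches nothing.
It also fails if it takes over 40 s, if anything falls off the work surface, if the arm or the gripper's body presses on something with over 40 N, if the wrist force passes 120 N, or if a joint passes its speed limit or range.

## Working session

There is one attempt and no reset: what is moved stays moved. The work goes in short steps, Python scripts to look and compute and a shell command to move; the robot and the scene stay as the last step left them, time stands still between calls to the robot, and variables do not carry over. Pictures are saved under pics/ and viewed, on a budget of 10 in all, crops included, one or two more only if the job needs it, and the job is handed in when it is done.

```bash
mkdir -p pics; cat > h.py <<'E'
import numpy as np, cv2
from plant import bot, capture
def snap(n,f):
    c=capture(n); cv2.imwrite('pics/'+f,c['image']); np.savez('pics/'+f[:-4],m=c['mtx'],p=c['pose']); return c
E
python3 - <<'E'
from h import *
for n in ('scene','top'):
    c=snap(n,n+'1.png'); print(n,c['mtx'].round(1).tolist(),c['pose'].round(3).tolist())
print(bot.tip_extent,bot.get_obs())
E
```

```text
scene [[589.7, 0.0, 320.7], [0.0, 589.7, 236.0], [0.0, 0.0, 1.0]] [[-0.621, 0.589, -0.517, 1030.033], [0.784, 0.468, -0.409, 340.234], [0.001, -0.659, -0.752, 773.515], [0.0, 0.0, 0.0, 1.0]]
top [[438.6, 0.0, 327.5], [0.0, 438.6, 233.0], [0.0, 0.0, 1.0]] [[-0.41, -0.726, 0.553, 83.549], [-0.912, 0.316, -0.263, 207.927], [0.016, -0.612, -0.791, 774.37], [0.0, 0.0, 0.0, 1.0]]
25.0 {'time': 0.1, 'joint_positions': array([-1.38597753e+00,  3.42629061e-01,  1.52490486e+00,  1.48729056e-05,
        1.27540209e+00, -1.45993537e-01]), 'dq': array([ 4.03466488e-03, -1.01751553e-03, -1.63538214e-03,  6.61538667e-06,
       -4.83156812e-04,  1.50295577e-03]), 'tau': array([ 1.76556321e-03, -4.32005882e+01, -2.44693029e+01,  7.19596515e-02,
        5.25688590e-02, -3.73398439e-05]), 'tool_pos': array([ 170.49432953, -496.20369084,  251.13269204]), 'tcp_rot': array([-1.72737703,  1.56945289,  1.74502361]), 'contact_force': array([ 0.15956678, -0.31158866, -0.09148038]), 'moment': array([ 0.04132606, -0.04096258, -0.00544116]), 'grip_width': 91.82182671850379}
```

View pics/scene1.png

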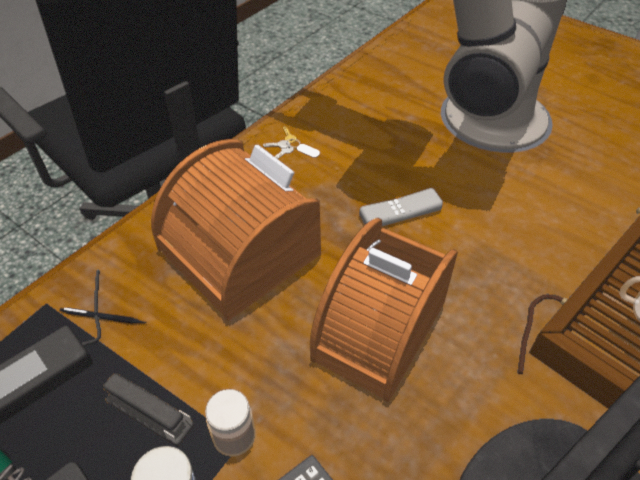

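View pics/top1.png

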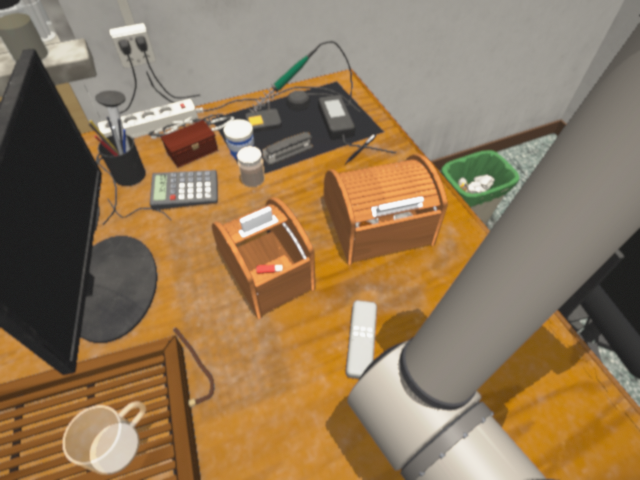

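Scene: wide store with its white fin at about (270,168), narrow store with its fin at (390,265). In the top view the wide fin is at (398,207) and the narrow one at (258,220). I'll zoom in on these for corners.

```bash
python3 - <<'E'
import cv2,numpy as np
s=cv2.imread('pics/scene1.png');t=cv2.imread('pics/top1.png')
def z(i,x,y): return cv2.resize(i[y:y+60,x:x+80],(400,300),interpolation=cv2.INTER_CUBIC)
cv2.imwrite('pics/z1.png',np.vstack([np.hstack([z(s,230,135),z(s,350,230)]),np.hstack([z(t,360,180),z(t,220,190)])]))
E
```

```text
(no output)
```

View pics/z1.png

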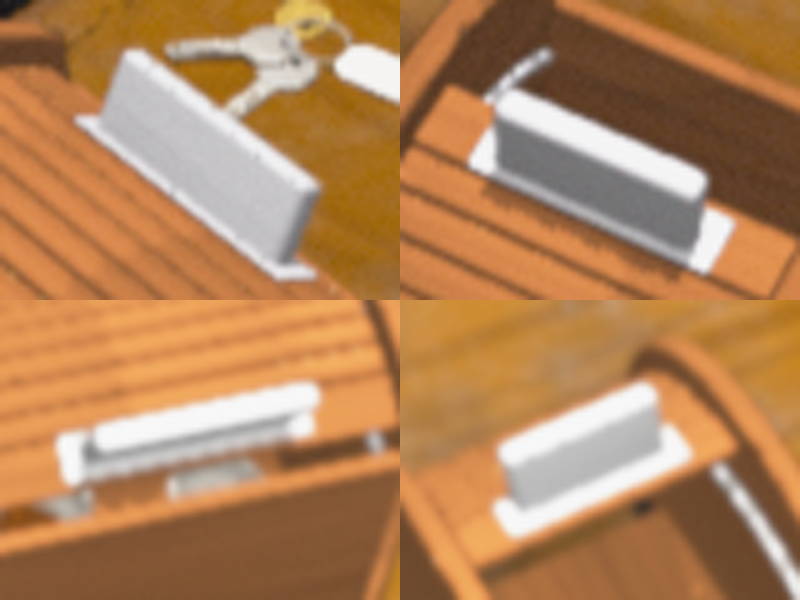

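```bash
cat >> h.py <<'E'
def ray(f,u):
    d=np.load('pics/'+f+'.npz'); P=d['p']; v=P[:3,:3]@np.linalg.solve(d['m'],[*u,1]); return P[:3,3],v/np.linalg.norm(v)
def tri(*obs):
    A=np.zeros((3,3));b=np.zeros(3);R=[ray(*o) for o in obs]
    for c,v in R: M=np.eye(3)-np.outer(v,v);A+=M;b+=M@c
    x=np.linalg.solve(A,b); return x,[round(float(np.linalg.norm((np.eye(3)-np.outer(v,v))@(x-c))),1) for c,v in R]
E
python3 - <<'E'
from h import *
for n,a,b,c,d in (('wide',(256.4,145.4),(422.4,199),(293.2,172.2),(381,207.4)),('narrow',(371,249.4),(270,208.6),(410.6,267),(241.4,220.4))):
    p,e=tri(('scene1',a),('top1',b)); q,e2=tri(('scene1',c),('top1',d))
    m=(p+q)/2; v=q-p; yaw=np.arctan2(-v[0],v[1]); 
    print(n,p.round(1),e,q.round(1),e2,'len',np.linalg.norm(v).round(1),'yaw',np.degrees(yaw).round(1),'mid',m.round(1))
    s=np.clip((m[2]-40)/138,-1,1); 
    for el in (np.arcsin(s),np.pi-np.arcsin(s)):
        ax=m-138*np.array([-np.cos(el)*np.cos(yaw),-np.cos(el)*np.sin(yaw),np.sin(el)]); print('  elev',np.degrees(el).round(1),'joint',(el-.96).round(2),'axis',ax.round(1))
E
```

```text
wide [ 518.3 -196.9  155.8] [0.1, 0.1] [ 529.6 -111.7  156.3] [1.9, 1.9] len 86.0 yaw -7.6 mid [ 523.9 -154.3  156. ]
  elev 57.2 joint 0.04 axis [ 598.  -164.2   40. ]
  elev 122.8 joint 1.18 axis [ 449.9 -144.4   40. ]
narrow [595.1  81.1 173.8] [0.1, 0.1] [588.2 137.5 174.7] [1.1, 1.1] len 56.9 yaw 7.0 mid [591.6 109.3 174.3]
  elev 76.6 joint 0.38 axis [623.3 113.2  40. ]
  elev 103.4 joint 0.84 axis [560.  105.4  40. ]
```

```bash
cat >> h.py <<'E'
from scipy.spatial.transform import Rotation as Ro
ST={'wide':(np.array([598,-164.2]),np.radians(-7.6)),'narrow':(np.array([560,105.4]),np.radians(7.))}
def pose():
    o=bot.get_obs(); return o,np.array(o['tool_pos']),Ro.from_euler('xyz',o['tcp_rot']).as_matrix()
def world(s,x,z,y=0):  # store frame -> world
    a,w=ST[s]; return np.array([a[0]+x*np.cos(w)-y*np.sin(w),a[1]+x*np.sin(w)+y*np.cos(w),z])
def goal(s,sgn):       # tool x down, jaws along sgn*store y
    w=ST[s][1]; X=np.array([0,0,-1.]);Y=sgn*np.array([-np.sin(w),np.cos(w),0]); return np.c_[X,Y,np.cross(X,Y)]
def finpt(el,r,side,half=9.5): # TCP (store x,z) so the tip's edge touches fin face at radius r; side -1 front, +1 back
    e=np.radians(el); x=-r*np.cos(e)+side*5*np.sin(e); z=40+r*np.sin(e)+side*5*np.cos(e); return x+side*half, z+25
E
python3 - <<'E'
from h import *
o,p,R=pose(); print(R.round(2).tolist())
for s in ST:
  for g in (1,-1): print(s,g,np.degrees(Ro.from_matrix(R.T@goal(s,g)).as_rotvec()).round(1))
# check with front bottom corners
for u in ((262,311),(313,290),(352,258),(436,246)):
    c,v=ray('top1',u); print((c-v*c[2]/v[2]).round(0))
for s in ST: print(s,[world(s,-80,0,y).round(0) for y in ((-65,65) if s=='narrow' else (-100,100))])
for el in (57,70,80,90,100,108,112.3): print(el,'wide front',np.round(finpt(el,128,-1),1),'narrow back',np.round(finpt(el,128,1),1))
E
```

```text
[[-0.0, 0.32, -0.95], [0.0, -0.95, -0.32], [-1.0, -0.0, -0.0]]
wide 1 [-1.534e+02 -1.000e-01  0.000e+00]
wide -1 [26.6  0.   0.1]
narrow 1 [-1.68e+02 -1.00e-01 -0.00e+00]
narrow -1 [12.  -0.   0.1]
[500. 148.   0.]
[503.  38.   0.]
[542. -69.   0.]
[ 497. -252.    0.]
wide [array([ 505., -253.,    0.]), array([532., -54.,   0.])]
narrow [array([489.,  31.,   0.]), array([473., 160.,   0.])]
57 wide front [-83.4 169.6] narrow back [-56.  175.1]
70 wide front [-58.  183.6] narrow back [-29.6 187. ]
80 wide front [-36.7 190.2] narrow back [ -7.8 191.9]
90 wide front [-14.5 193. ] narrow back [ 14.5 193. ]
100 wide front [  7.8 191.9] narrow back [ 36.7 190.2]
108 wide front [ 25.3 188.3] narrow back [ 53.8 185.2]
112.3 wide front [ 34.4 185.3] narrow back [ 62.7 181.5]
```

```bash
cat >> h.py <<'E'
def need(P,s,g):
    o,p,R=pose(); print('t',round(o['time'],2),'tcp',p.round(1),'F',np.round(o['contact_force'],1),'q',np.round(o['joint_positions'],2)); print('  need cm',(R.T@(P-p)/10).round(2),'deg',np.degrees(Ro.from_matrix(R.T@goal(s,g)).as_rotvec()).round(1))
E
python3 -m crank '[{"linear":[0,0,0],"delta_rot":[6.7,0,0],"fingers":0},{"linear":[0,0,0],"delta_rot":[6.7,0,0],"fingers":0},{"linear":[0,0,0],"delta_rot":[6.6,0,0],"fingers":0},{"linear":[0,0,0],"delta_rot":[6.6,0,0],"fingers":0},{"linear":[0,0,0],"delta_rot":[0,0,0],"fingers":0}]'
python3 -c "
from h import *
need(world('wide',-112,250),'wide',-1)"
```

```text
time: 0.6
tool_pos: [170.5, -496.4, 251.4]
tcp_rot: [-1.234, 1.57, 1.773]
contact_force: [-0.7, -0.1, 0.3]
grip_width: 56.4
t 0.6 tcp [ 170.5 -496.4  251.4] F [-0.7 -0.1  0.3] q [-1.39  0.34  1.52 -0.    1.28  0.32]
  need cm [  0.16 -38.63 -26.71] deg [-0.1  0.   0. ]
```

```bash

python3 -m crank '[{"linear":[0,-2.6,-1.8],"delta_rot":[0,0,0],"fingers":0},{"linear":[0,-2.6,-1.8],"delta_rot":[0,0,0],"fingers":0},{"linear":[0,-2.6,-1.8],"delta_rot":[0,0,0],"fingers":0},{"linear":[0,-2.6,-1.8],"delta_rot":[0,0,0],"fingers":0},{"linear":[0,-2.6,-1.8],"delta_rot":[0,0,0],"fingers":0}]'
python3 -m crank '[{"linear":[0,-2.6,-1.8],"delta_rot":[0,0,0],"fingers":0},{"linear":[0,-2.6,-1.8],"delta_rot":[0,0,0],"fingers":0},{"linear":[0,-2.6,-1.8],"delta_rot":[0,0,0],"fingers":0},{"linear":[0,-2.6,-1.8],"delta_rot":[0,0,0],"fingers":0},{"linear":[0,-2.6,-1.8],"delta_rot":[0,0,0],"fingers":0}]' >/dev/null
python3 -m crank '[{"linear":[0,-2.6,-1.8],"delta_rot":[0,0,0],"fingers":0},{"linear":[0,-2.6,-1.8],"delta_rot":[0,0,0],"fingers":0},{"linear":[0,-2.6,-1.8],"delta_rot":[0,0,0],"fingers":0},{"linear":[0,-2.6,-1.8],"delta_rot":[0,0,0],"fingers":0},{"linear":[0,0,0],"delta_rot":[0,0,0],"fingers":0}]'
python3 -c "
from h import *
need(world('wide',-112,250),'wide',-1)
c=snap('wrist','w1.png');print(c['pose'].round(2).tolist())"
```

```text
time: 1.1
tool_pos: [277.7, -378.6, 251.6]
tcp_rot: [-1.034, 1.571, 1.978]
contact_force: [0.2, 0.6, 0.5]
grip_width: 16.4
time: 2.1
tool_pos: [470.4, -166.9, 251.5]
tcp_rot: [-1.898, 1.57, 1.117]
contact_force: [-0.1, -0.6, 0.3]
grip_width: 0.1
t 2.1 tcp [ 470.4 -166.9  251.5] F [-0.1 -0.6  0.3] q [-0.5   0.29  1.59  0.    1.25  1.2 ]
  need cm [ 0.15 -1.94 -1.43] deg [ 0.3 -0.   0.1]
[[-0.13, -0.96, -0.25, 537.29], [-0.99, 0.12, 0.03, -175.31], [-0.0, 0.25, -0.97, 384.22], [0.0, 0.0, 0.0, 1.0]]
```

View pics/w1.png

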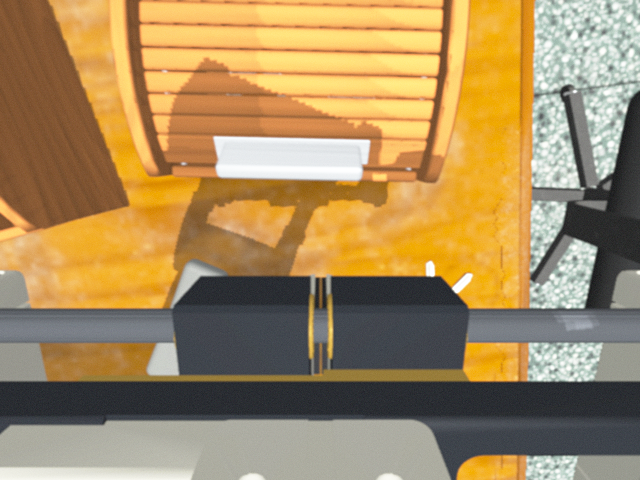

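Wrist view: wide fin at cols 217–367, row ~172, parallel to the jaws, with the fingers 27 px to its right. This agrees with the triangulation, so I'll shift and descend in front of the fin.

```bash

python3 -m crank '[{"linear":[0,-1.9,-1.4],"delta_rot":[0,0,0],"fingers":0},{"linear":[2,0,0],"delta_rot":[0,0,0],"fingers":0},{"linear":[3,0,0],"delta_rot":[0,0,0],"fingers":0},{"linear":[3,0,0],"delta_rot":[0,0,0],"fingers":0},{"linear":[0,0,0],"delta_rot":[0,0,0],"fingers":0}]'
python3 -c "
from h import *
need(world('wide',-83,169.6),'wide',-1)"
```

```text
time: 2.65
tool_pos: [482.3, -152.2, 168.4]
tcp_rot: [-0.27, 1.563, 2.738]
contact_force: [0.1, 1.2, 0.3]
grip_width: 0.5
t 2.65 tcp [ 482.3 -152.2  168.4] F [0.1 1.2 0.3] q [-0.46  0.4   1.69 -0.    1.06  1.25]
  need cm [-0.15 -0.34 -3.32] deg [-0.   0.4  0.1]
```

```bash

python3 -m crank '[{"linear":[0,-0.3,-1.6],"delta_rot":[0,0,0],"fingers":0},{"linear":[0,0,-1.6],"delta_rot":[0,0,0],"fingers":0},{"linear":[-0.6,0,-1.2],"delta_rot":[0,0,0],"fingers":0},{"linear":[-0.6,0,-1.2],"delta_rot":[0,0,0],"fingers":0},{"linear":[-0.2,0,-0.6],"delta_rot":[0,0,0],"fingers":0}]'
python3 -c "
from h import *
need(world('wide',-37,190),'wide',-1)"
```

```text
time: 3.15
tool_pos: [547.5, -158.6, 187.4]
tcp_rot: [2.542, 1.569, -0.732]
contact_force: [-2.9, -0.7, 0.2]
grip_width: 0.1
t 3.15 tcp [ 547.5 -158.6  187.4] F [-2.9 -0.7  0.2] q [-0.42  0.48  1.49 -0.    1.17  1.29]
  need cm [-0.26 -0.11 -1.38] deg [-0.  -0.1 -0. ]
```

```bash

python3 -m crank '[{"linear":[-0.3,-0.1,-1.4],"delta_rot":[0,0,0],"fingers":0},{"linear":[-0.3,0,-2.2],"delta_rot":[0,0,0],"fingers":0},{"linear":[0.1,0,-2.2],"delta_rot":[0,0,0],"fingers":0},{"linear":[0.4,0,-1.7],"delta_rot":[0,0,0],"fingers":0},{"linear":[0,0,0],"delta_rot":[0,0,0],"fingers":0}]'
python3 -c "
from h import *
need(world('wide',34.4,185),'wide',-1)"
```

```text
time: 3.65
tool_pos: [622.4, -167.4, 186.7]
tcp_rot: [2.757, 1.57, -0.517]
contact_force: [-0.7, 0.6, 0.0]
grip_width: 0.6
t 3.65 tcp [ 622.4 -167.4  186.7] F [-0.7  0.6  0. ] q [-0.38  0.61  1.26 -0.    1.27  1.32]
  need cm [ 0.17  0.01 -0.98] deg [-0. -0. -0.]
```

Now I'll push gently to the stop and watch the force.

```bash

python3 -m crank '[{"linear":[0.1,0,-0.4],"delta_rot":[0,0,0],"fingers":0},{"linear":[0.1,0,-0.4],"delta_rot":[0,0,0],"fingers":0},{"linear":[0,0,-0.2],"delta_rot":[0,0,0],"fingers":0},{"linear":[0,0,-0.1],"delta_rot":[0,0,0],"fingers":0},{"linear":[0,0,0],"delta_rot":[0,0,0],"fingers":0}]'
python3 -c "
from h import *
need(world('wide',34.4,185),'wide',-1); snap('scene','s2.png'); snap('top','t2.png')"
```

```text
time: 4.15
tool_pos: [628.0, -167.9, 185.1]
tcp_rot: [0.0, 1.561, 3.008]
contact_force: [-16.1, 1.3, 8.7]
grip_width: 0.4
t 4.15 tcp [ 628.  -167.9  185.1] F [-16.1   1.3   8.7] q [-0.38  0.63  1.23 -0.    1.29  1.33]
  need cm [ 0.    0.03 -0.41] deg [-0.1  0.6  0. ]
```

View pics/s2.png

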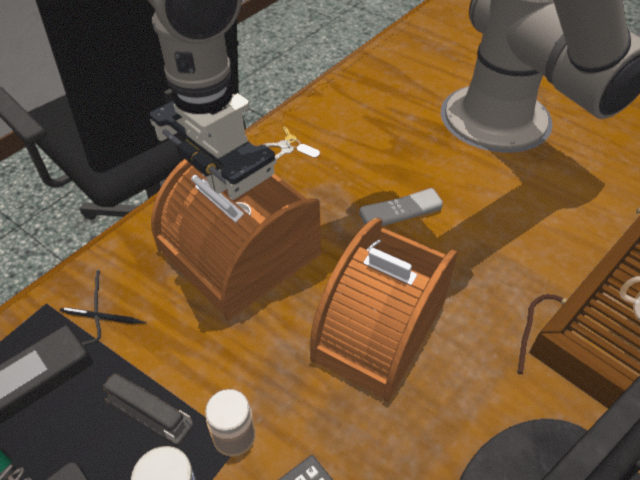

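Scene: the wide door is rolled back, with the fin at (220,200) near the top and the force rising to 16 N, so it is at the stop. Next I back off, rise, and move above the narrow store.

```bash

python3 -m crank '[{"linear":[0,0,1.5],"delta_rot":[0,0,0],"fingers":0},{"linear":[-2,0,1],"delta_rot":[0,0,0],"fingers":0},{"linear":[-4,0,0],"delta_rot":[0,0,0],"fingers":0},{"linear":[-2.5,0,0],"delta_rot":[-7.3,0,0],"fingers":0},{"linear":[0,0,0],"delta_rot":[-7.3,0,0],"fingers":0}]'
python3 -c "
from h import *
need(world('narrow',-50,270),'narrow',-1)"
```

```text
time: 4.75
tool_pos: [608.7, -165.3, 275.3]
tcp_rot: [2.633, 1.561, -0.382]
contact_force: [-0.8, -0.3, -0.3]
grip_width: 0.6
t 4.75 tcp [ 608.7 -165.3  275.3] F [-0.8 -0.3 -0.3] q [-0.39  0.52  1.17  0.    1.44  1.06]
  need cm [  0.35 -27.5    6.42] deg [ 0.2 -0.5 -0.3]
```

```bash

python3 -m crank '[{"linear":[0,-4,0.9],"delta_rot":[0,0,0],"fingers":0},{"linear":[0,-4,0.9],"delta_rot":[0,0,0],"fingers":0},{"linear":[0,-4,0.9],"delta_rot":[0,0,0],"fingers":0},{"linear":[0,-4,0.9],"delta_rot":[0,0,0],"fingers":0},{"linear":[0,-4,0.9],"delta_rot":[0,0,0],"fingers":0}]' >/dev/null
python3 -m crank '[{"linear":[0,-4,0.9],"delta_rot":[0,0,0],"fingers":0},{"linear":[0,-3.5,1],"delta_rot":[0,0,0],"fingers":0},{"linear":[0,0,0],"delta_rot":[0,-0.5,0],"fingers":0},{"linear":[0,0,0],"delta_rot":[0,0,0],"fingers":0},{"linear":[0,0,0],"delta_rot":[0,0,0],"fingers":0}]'
python3 -c "
from h import *
need(world('narrow',-50,270),'narrow',-1)
c=snap('wrist','w3.png');print(c['mtx'].round(1).tolist(),c['pose'].round(2).tolist())"
```

```text
time: 5.75
tool_pos: [511.1, 99.6, 270.0]
tcp_rot: [0.068, 1.563, -2.953]
contact_force: [-0.4, 0.4, -0.3]
grip_width: 0.5
t 5.75 tcp [511.1  99.6 270. ] F [-0.4  0.4 -0.3] q [ 0.05  0.32  1.5  -0.    1.33  1.5 ]
  need cm [-0.    0.02  0.08] deg [-0.1  0.5 -0. ]
[[365.8, 0.0, 320.2], [0.0, 365.8, 240.6], [0.0, 0.0, 1.0]] [[0.12, -0.96, -0.26, 579.18], [-0.99, -0.12, -0.03, 108.38], [0.0, 0.26, -0.97, 402.19], [0.0, 0.0, 0.0, 1.0]]
```

View pics/w3.png

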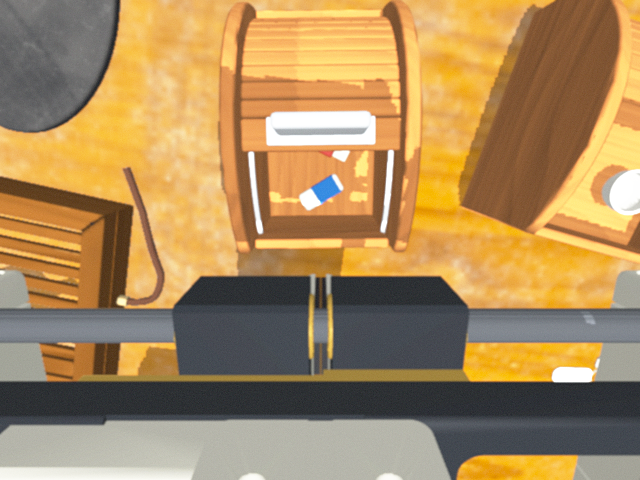

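```bash
python3 - <<'E'
from h import *
A,w=ST['narrow']; B=np.array([[np.cos(w),np.sin(w)],[-np.sin(w),np.cos(w)]])
for u in ((325,248),(240,252),(405,250)):
    c,v=ray('w3',u); q=c+v*(113-c[2])/v[2]; print('front wall in store frame',(B@(q[:2]-A)).round(1))
for a,b in (((371,249.4),(371,116)),((410.6,267),(272,116))):
    p,e=tri(('scene1',a),('w3',b)); print('fin tip',p.round(1),e,'store',(B@(p[:2]-A)).round(1))
E
```

```text
front wall in store frame [-65.4  -3.3]
front wall in store frame [-68.8  66.9]
front wall in store frame [-67.2 -69.3]
fin tip [596.7  81.2 175.8] [0.8, 0.8] store [ 33.5 -28.5]
fin tip [589.6 138.6 176.2] [0.6, 0.6] store [33.5 29.4]
```

```bash
sed -i "s/np.array(\[560,105.4\])/np.array([573,107.])/" h.py
python3 -m crank '[{"linear":[0,0,-4.2],"delta_rot":[0,0.5,0],"fingers":0},{"linear":[0,0,-4.2],"delta_rot":[0,0,0],"fingers":0},{"linear":[0,0,-4.1],"delta_rot":[0,0,0],"fingers":0},{"linear":[0,0,0],"delta_rot":[0,0,0],"fingers":0},{"linear":[0,0,0],"delta_rot":[0,0,0],"fingers":0}]'
python3 -c "
from h import *
need(world('narrow',62,192),'narrow',-1)
for el in (98,90,80,70,62,57,55): print(el,np.round(finpt(el,130,1),1))"
```

```text
time: 6.3
tool_pos: [635.2, 114.3, 267.7]
tcp_rot: [0.029, 1.568, -2.992]
contact_force: [-1.2, 0.0, 0.1]
grip_width: 0.6
t 6.3 tcp [635.2 114.3 267.7] F [-1.2  0.   0.1] q [ 0.06  0.56  1.12 -0.    1.46  1.51]
  need cm [ 7.57 -0.04  0.05] deg [-0.1  0.1 -0. ]
98 [ 32.5 193. ]
90 [ 14.5 195. ]
80 [ -8.2 193.9]
70 [-30.3 188.9]
62 [-47.1 182.1]
57 [-57.1 176.8]
55 [-61.  174.4]
```

```bash

python3 -m crank '[{"linear":[2.5,0,0],"delta_rot":[0,0,0],"fingers":0},{"linear":[3,0,0],"delta_rot":[0,0,0],"fingers":0},{"linear":[2,0,0],"delta_rot":[0,0,0],"fingers":0},{"linear":[0,0,0],"delta_rot":[0,0,0],"fingers":0},{"linear":[0,0,1.2],"delta_rot":[0,0,0],"fingers":0}]'
python3 -m crank '[{"linear":[-0.1,0,1.8],"delta_rot":[0,0,0],"fingers":0},{"linear":[-0.1,0,1.8],"delta_rot":[0,0,0],"fingers":0},{"linear":[0,0,2],"delta_rot":[0,0,0],"fingers":0},{"linear":[0.5,0,2],"delta_rot":[0,0,0],"fingers":0},{"linear":[0,0,0],"delta_rot":[0,0,0],"fingers":0}]'
python3 -c "
from h import *
need(world('narrow',-47.1,182.1),'narrow',-1)"
```

```text
time: 6.8
tool_pos: [623.1, 113.6, 195.1]
tcp_rot: [2.98, 1.57, -0.041]
contact_force: [0.9, -0.6, 0.1]
grip_width: 0.5
time: 7.3
tool_pos: [546.0, 104.5, 193.4]
tcp_rot: [2.913, 1.569, -0.107]
contact_force: [-0.1, -0.2, 0.5]
grip_width: 0.1
t 7.3 tcp [546.  104.5 193.4] F [-0.1 -0.2  0.5] q [ 0.05  0.45  1.53 -0.    1.16  1.5 ]
  need cm [1.13 0.08 2.  ] deg [-0.1 -0.1 -0. ]
```

```bash

python3 -m crank '[{"linear":[0.6,0,0.5],"delta_rot":[0,0,0],"fingers":0},{"linear":[0.5,0,1.0],"delta_rot":[0,0,0],"fingers":0},{"linear":[0.4,0,0.6],"delta_rot":[0,0,0],"fingers":0},{"linear":[0.3,0,0.5],"delta_rot":[0,0,0],"fingers":0},{"linear":[0,0,0],"delta_rot":[0,0,0],"fingers":0}]'
python3 -c "
from h import *
need(world('narrow',-61,174.4),'narrow',-1)"
```

```text
time: 7.8
tool_pos: [521.3, 101.7, 173.0]
tcp_rot: [0.109, 1.57, -2.911]
contact_force: [0.3, -0.0, 1.2]
grip_width: 0.4
t 7.8 tcp [521.3 101.7 173. ] F [ 0.3 -0.   1.2] q [ 0.05  0.43  1.62 -0.    1.09  1.5 ]
  need cm [-0.14  0.11  0.9 ] deg [-0.   0.1 -0. ]
```

```bash

python3 -m crank '[{"linear":[0,0,0.3],"delta_rot":[0,0,0],"fingers":0},{"linear":[0,0,0.3],"delta_rot":[0,0,0],"fingers":0},{"linear":[0.1,0,0.3],"delta_rot":[0,0,0],"fingers":0},{"linear":[0,0,0.2],"delta_rot":[0,0,0],"fingers":0},{"linear":[0,0,0],"delta_rot":[0,0,0],"fingers":0}]'
python3 -c "
from h import *
need(world('narrow',-61,174.4),'narrow',-1); snap('scene','s4.png')"
```

```text
time: 8.3
tool_pos: [512.9, 100.7, 173.3]
tcp_rot: [3.112, 1.564, 0.091]
contact_force: [8.7, 1.9, -1.0]
grip_width: 0.5
t 8.3 tcp [512.9 100.7 173.3] F [ 8.7  1.9 -1. ] q [0.05 0.41 1.65 0.   1.07 1.5 ]
  need cm [-0.11  0.1   0.06] deg [-0.1 -0.4 -0. ]
```

View pics/s4.png

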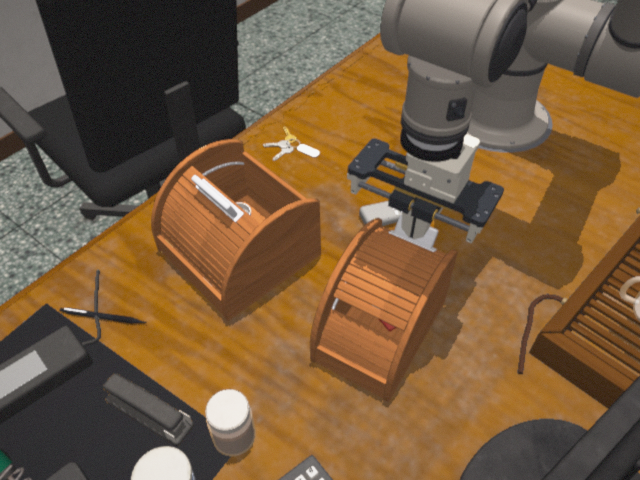

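Scene: the narrow door is rolled forward with the gripper at the front edge, and the force rose to about 9 N where the shut stop is expected. The wide fin stays at (220,197). Now I'll retreat and verify.

```bash

python3 -m crank '[{"linear":[-0.2,0,-0.5],"delta_rot":[0,0,0],"fingers":0},{"linear":[-1.5,0,-0.4],"delta_rot":[0,0,0],"fingers":0},{"linear":[-4,0,0],"delta_rot":[0,0,0],"fingers":0},{"linear":[-4,0,0],"delta_rot":[0,0,0],"fingers":0},{"linear":[0,0,0],"delta_rot":[0,0,0],"fingers":0}]'
python3 -m crank '[{"linear":[0,0,4],"delta_rot":[0,0,0],"fingers":0},{"linear":[0,0,4],"delta_rot":[0,0,0],"fingers":0},{"linear":[0,0,3],"delta_rot":[0,0,0],"fingers":0},{"linear":[0,0,0],"delta_rot":[0,0,0],"fingers":0},{"linear":[0,0,0],"delta_rot":[0,0,0],"fingers":0}]'
python3 - <<'E'
from h import *
o,p,R=pose(); print(p,o['contact_force'])
s=snap('scene','s5.png')['image'];w=snap('wrist','w5.png')['image'];t=snap('top','t5.png')['image']
def z(i,x,y): return cv2.resize(i[y:y+60,x:x+80],(400,300),interpolation=cv2.INTER_CUBIC)
cv2.imwrite('pics/z5.png',np.vstack([np.hstack([z(s,180,155),z(s,370,190)]),np.hstack([z(t,360,170),cv2.resize(w,(400,300))])]))
E
```

```text
time: 8.85
tool_pos: [521.3, 101.8, 274.4]
tcp_rot: [3.06, 1.563, 0.04]
contact_force: [0.3, -0.3, -0.0]
grip_width: 0.2
time: 9.35
tool_pos: [410.2, 88.3, 269.3]
tcp_rot: [0.629, 1.571, -2.392]
contact_force: [0.3, 0.7, 0.4]
grip_width: 0.4
[410.19762831  88.25513767 269.30286446] [0.30900644 0.72410598 0.41053035]
```

View pics/z5.png

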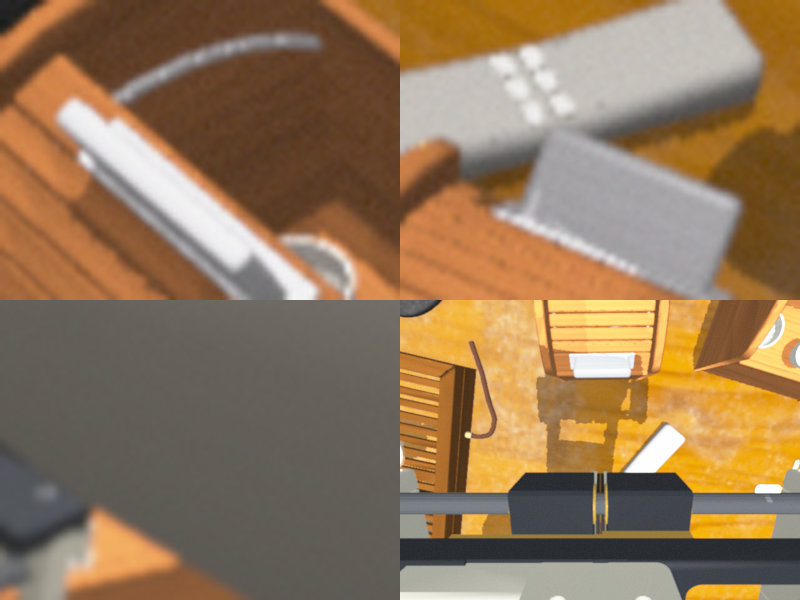

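```bash
python3 - <<'E'
from h import *
A,w=ST['narrow'];B=np.array([[np.cos(w),np.sin(w)],[-np.sin(w),np.cos(w)]])
for a,b in (((401.4,216.6),(371,120)),((437.6,231),(283,120))):
    p,e=tri(('scene1' if 0 else 's5',a),('w5',b)); q=B@(p[:2]-A); print('narrow tip',p.round(1),e,q.round(1),'el',np.degrees(np.arctan2(p[2]-40,-q[0])).round(1), 'by z', np.degrees(np.arcsin((p[2]-40)/138)).round(1))
A,w=ST['wide'];n=np.array([-np.sin(w),np.cos(w),0])
for u,y in (((194.4,175.6),-45),((229,208.6),45)):
    c,v=ray('s5',u); k=(y-n@(c-[*A,0]))/(n@v); q=c+k*v; x=np.cos(w)*(q[0]-A[0])+np.sin(w)*(q[1]-A[1])
    print('wide tip x,z',x.round(1),q[2].round(1),'r',np.hypot(x,q[2]-40).round(1),'el',np.degrees(np.arctan2(q[2]-40,-x)).round(1))
E
```

```text
narrow tip [497.1  66.7 146.5] [1.4, 1.4] [-80.2 -30.8] el 53.0 by z 50.5
narrow tip [490.1 123.9 148.1] [0.7, 0.7] [-80.2  26.8] el 53.4 by z 51.6
wide tip x,z 44.0 165.1 r 132.6 el 109.4
wide tip x,z 48.8 164.3 r 133.6 el 111.4
```

```bash
python3 -c "
from plant import bot,workorder
print(bot.get_obs()['contact_force']); print(workorder.close_job())"
```

```text
[-0.43621523 -0.05914896 -1.65465731]
the job is handed in; nothing more can be done
None
```

I rolled the wide store's door open and the narrow store's door shut with closed fingers, then handed the job in at about 9.5 s. The hand-in gives no verdict.

| Door | Force at the stop | Fin elevation measured afterwards | Stop | Limit to pass |
|---|---|---|---|---|
| Wide (open) | 16 N | 109–111° | 112° | above 106.6° |
| Narrow (shut) | about 9 N | 51–53° | 55° | below 60.7° |

- **Narrow measurement:** it came out 2–4° below the stop, probably because I measured the fin's lower edge. That is past the shut position, so still inside the limit.
- **Wide measurement:** it comes from one camera view only, since the arm blocked the top view. It also put the fin's tip about 5 mm too close to the axis, so the force at the stop is the stronger evidence.
- **Disagreement found on the way:** my first estimate put the narrow store's axis 13 mm too near the robot. The wrist view showed this, and I corrected it before touching that door.
- **Arm clear:** it stood free of everything at the end, with a measured force of about 1.7 N, which I take to be sensor noise.

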